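Tension a balancer spring, then close and hold its housing

ROBOT

A 7-joint arm with a two-finger parallel gripper is mounted at the origin on a cart in front of the work surface, level with it; the furniture and walls round the work are solid. World frame = base frame: x ahead of the robot, y to its left, z up, the work surface at z = 0. Lengths are in mm, angles in rad, forces in N, time in s.
With the tool pointing down it reaches from about 425 to 950 mm from the base axis. Payload 16.7 kg.
Tool frame: the origin (TCP) lies midway between the tips of the shut fingers; the grasp point (between the pads) lies 19 mm behind it; z points along the fingers, y is the line along which they close (so a half turn about z gives the same grasp; the last joint's range is limited). The gripper opens to 94 mm and grips with 3 to 60 N. Pads are 16 mm wide; open, the fingers measure 119 mm over their backs; the gripper's body (75 mm by 177 mm) begins 78 mm behind the grasp point.
Start: joints at [0.958, 0.426, 0.074, 1.606, -0.034, 1.111, -0.067], TCP at [301.926, -603.668, 205.467] pointing down, gripper open.
Joint ranges: [-2.85, 2.85], [-0.5, 2.14], [-1.23, 1.37], [0.21, 2.46], [-1.02, 4.16], [0.16, 2.05], [-2.73, 2.73]. Speed limits (rad/s): [1.89, 1.89, 2.39, 2.39, 3.01, 3.01, 3.01].

INTERFACE

Orientations are given as a unit quaternion [x, y, z, w].
In Python, from plant import env, claw, optics, monitor gives the robot as it stands. Calls block until the motion is done:
- env.move_ptp(position, orientation): joint-space move of the TCP to a pose.
- env.servo_line(position, max_speed=150, frame=None): straight line of the TCP; frame=None keeps the orientation; max_speed is the mean speed in mm/s.
- env.set_joints(angles): joint-space move.
- claw.open_gripper() and claw.grab(): open the fingers fully, or close them until they stop; the grip force is fixed at half the most.
- env.hold(seconds).
- env.inverse_kinematics(position, orientation): joint angles nearest the present ones, or None.
- optics.camera(name): name is "side" or "top"; returns a dict with "pixels" (400x640x3 uint8, red, green, blue), "range_z" (400x640 float32, mm along the optical axis (not along the pixel's ray), 0 where there is no reading), "vfov" (degrees; the focal length in pixels is half the picture's height over the tangent of half this angle, whatever the lens; pixels are square), "cx", "cy" (the principal point, pixels), "eye" and "rotation" of the camera in the world. Camera axes: x right, y down, z forward; pixel columns grow to the right and rows downward; lengths in mm; the calibration is good to about 2 mm. A picture is of the moment at which its call begins.
A pose or a line that the arm cannot do raises env.Unreachable and nothing moves.
- env.close_job(): hands the job in; it is judged then, once.
Readings, each from a call of its own:
- monitor.read_t(): time.
- monitor.read_joints(): joint angles.
- monitor.read_joint_velocities(): joint speeds.
- monitor.read_joint_efforts(): joint torques, N m.
- monitor.read_eef_pos(): TCP position.
- monitor.read_orientation(): TCP orientation.
- monitor.read_contact_force(): force on the tool from outside, world axes, zero at the start.
- monitor.read_torque(): the same for the moment, N m.
- monitor.read_gripper_width(): finger opening in mm.
- monitor.read_gripper_force(): force on a finger pad.
Only numpy, scipy, OpenCV 4.12 (cv2) and the standard library are available. Lean on these libraries where they do the work, as an engineer would, in place of code of your own. Each camera call takes 0.05 s, during which the arm holds its last target. There are 200 camera calls.

TASK

Reassemble the blue spring balancer bolted to the plywood board. First wind the flat steel key on its spring arbor clockwise (seen from above), regripping as often as needed, until it comes up against its stop. Then pick up the blue cover (its hanging lug is the handle), fit it over the key and onto the two dowel pins, press it fully home against the sprung brass ring so that the two halves meet flush, and finish while still gripping it and pressing it shut, ready for the screws; leave everything else on the bench where it is.

Things in the scene. Friction and masses are not known exactly. Their poses are not given: they have to be found in the camera images.
- base_half: Fixed plywood board, 150 (x) x 200 (y) x 18 mm, with the blue lower housing half bolted on its middle: an open box 100 (x) x 136 (y) mm whose flat rim (parting face) is 46 mm above the bench. Origin: centre of the board's underside; z up, y along the long side. In its middle stand the winding key and, round it, the sprung brass ring; a dowel pin at two corners.
- parting_face (a point): Centre of the lower half's parting face, 46 mm above the bench; axes as base_half. The steel dowel pins, 10 mm thick with tapered tips, stand 13.5 mm above this face at x 38, y 54 mm and x -38, y -54 mm.
- key_top (a point): Centre of the key's top edge, on its turning axis, 84 mm above the bench; turns with it. Flat upright steel wing, 8 mm thick (own x), 36 mm long (own y), 38 mm high. Grip its flat faces, fingertips at least 60 mm above the bench to clear dowels and ring. Turn at most 1.5 rad to a grasp; a brake keeps it where it is left.
- winding_key (a joint): Key angle in rad, growing clockwise seen from above. 0: against the stop, fully wound, key in line with the housing's long side (y). Negative: that much still to wind; it starts between -4.2 and -3.6. Turning takes 0.09 to 0.13 N m.
- thrust_ring (a joint): How far the sprung brass ring (62 mm across, 44 mm bore, round the key) is pressed down, m. 0: free, 6 mm proud of the parting face; 0.006: level with it. It pushes up with 6 N when free, 12 N when level, so a cover let go of rises again.
- cover_half: Loose blue cover, 0.29 to 0.47 kg, lying on the bench right way up, as it is fitted. Origin: centre of its flat underside; z up, y along its long side. Flange 100 (x) x 136 (y) x 12 mm with two 12 mm through holes for the dowels at x 38, y 54 and x -38, y -54 mm. Above it a hood 58 x 84 mm, up to z 48 mm. Shut: origin at parting_face, same yaw or half a turn from it (it fits both ways).
- cover_slot (a point): Middle of the slot in the cover's underside (the cover's origin), 16 mm (x) x 46 mm (y), hood above hollow: it passes over the winding key only when the key is in line with the housing's long side.
- cover_lug (a point): Centre of the top of the cover's hanging lug, 82 mm above the cover's underside, axes as cover_half. The lug is an upright block 18 mm thick along the cover's x (grip it so), 56 mm long along y, 34 mm high above the hood.
- orange_jar: Bystander: jar with an orange lid, 94 mm across, 100 mm high, behind the work.
- amber_bottle: Bystander: amber bottle, 66 mm across, 135 mm high, at the right of the work.

How it is judged (in metres and radians):
On the way, in this order (a step that is already met when the one before it is completed fails the run):
1. the key is wound against its stop (value of joint winding_key above -0.12 rad), for 0.2 s.
2. the cover is lifted clear of the bench (height (world z) of cover_half above 0.06 m and horizontal distance between cover_half and parting_face above 0.05 m), for 0.05 s.
3. the cover is on its dowels and held shut by the gripper (value of joint winding_key above -0.12 rad and z of cover_half in the frame of parting_face between -0.003 and 0.0015 m and horizontal distance between cover_half and parting_face below 0.003 m and angle between the y axis of cover_half and the y axis of base_half, either way round below 0.05 rad and angle between cover_half's own z axis and vertical below 0.03 rad and value of joint thrust_ring above 0.0048 m and contact force between the fingers and cover_half above 5 N and linear speed of cover_half below 0.01 m/s), for 0.2 s.
At the end, for the whole second after the job is handed in: Key within 0.12 rad of its stop; cover within 1.5 mm of the parting face, centred to 3 mm, in line to 0.05 rad (either way round), level to 0.03 rad; ring pressed down 4.8 mm or more; cover still, with the fingers bearing on it with 5 N or more (all of step 3); the arm keeps its last pose, push and grip.
It fails at once if a bystander is knocked or pushed more than 30 mm (distance of any of orange_jar, amber_bottle from where it was at the start of the episode above 0.03 m).
It also fails if it takes over 72 s, if anything falls off the work surface, if the arm or the gripper's body presses on something with over 40 N, if the wrist force passes 120 N, or if a joint passes its speed limit or range.

## Working session

There is one attempt and no reset: what is moved stays moved. The work goes in short steps, each a Python script; the robot and the scene stay as the last script left them, time stands still between calls to the robot, and variables do not carry over. Pictures are saved under pics/ and viewed, at most 10 in all, crops included, and the job is handed in when it is done.

```bash
ls; mkdir -p pics; python3 - <<'E'
from plant import env, claw, optics, monitor
import cv2, numpy as np, pickle
d={}
for n in("side","top"):
    c=optics.camera(n); d[n]=c
    cv2.imwrite(f"pics/{n}0.png",c["pixels"][...,::-1])
    print(n,c["vfov"],c["cx"],c["cy"],c["eye"],c["rotation"],(c["range_z"]>0).mean())
pickle.dump(d,open("d0.pkl","wb"))
print(monitor.read_t(),monitor.read_orientation(),monitor.read_gripper_width())
E
```

```text
pics
side 52.423430270136805 321.02189283314414 205.58291105856944 [ 703.39973611 -930.94105402  740.72266519] [ 0.90048164  0.02447102 -0.02367174 -0.43355927] 0.996
top 57.93854041821092 326.5753910370069 192.67394830324443 [498.80825207 -93.97745104 908.48267144] [ 0.71330118 -0.69457343  0.07661375 -0.05384705] 0.99596484375
0.1 [ 9.73235395e-01  2.29809833e-01 -1.57812146e-04 -5.30067579e-04] 94.02848826564474
```

View pics/top0.png

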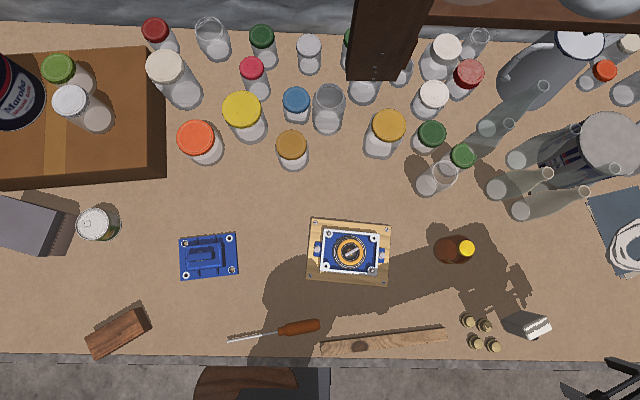

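View pics/side0.png

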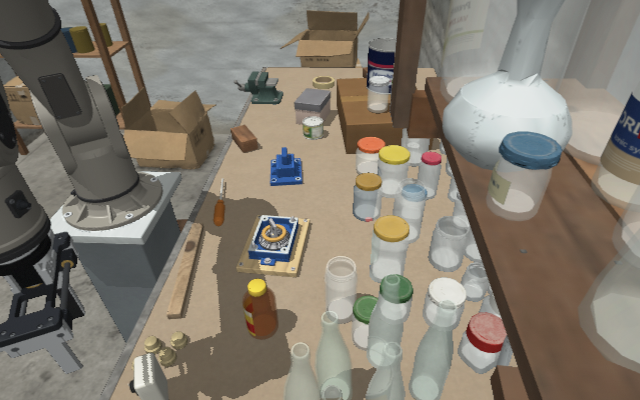

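The top view shows the base at about (350,251), with the key at its middle, and the cover at (208,256). The bottle is at (455,249) and the orange jar at (197,142). Next I'll zoom in on the two work pieces.

```bash
cat > h.py <<'E'
import numpy as np, cv2
from scipy.spatial.transform import Rotation as R
def rays(c,uv):
    uv=np.atleast_2d(np.asarray(uv,float)); f=200/np.tan(np.radians(c["vfov"]/2))
    d=np.c_[(uv[:,0]-c["cx"])/f,(uv[:,1]-c["cy"])/f,np.ones(len(uv))]
    return d@R.from_quat(c["rotation"]).as_matrix().T
def plane(c,uv,z):
    d=rays(c,uv); e=np.array(c["eye"]); return e+d*((z-e[2])/d[:,2])[:,None]
def cloud(c):
    v,u=np.mgrid[:400,:640]; uv=np.c_[u.ravel(),v.ravel()]
    return (np.array(c["eye"])+rays(c,uv)*c["range_z"].reshape(-1,1)).reshape(400,640,3)
E
python3 - <<'E'
from h import *; import pickle
d=pickle.load(open("d0.pkl","rb")); 
T=d["top"]["pixels"][...,::-1]; S=d["side"]["pixels"][...,::-1]
z=lambda I,x,y,w,h,k:cv2.resize(I[y:y+h,x:x+w],(w*k,h*k),interpolation=cv2.INTER_NEAREST)
a=np.vstack([np.hstack([z(T,170,218,80,70,5),z(T,305,218,80,70,5)]),
 np.hstack([z(S,255,140,80,50,5),z(S,235,212,80,50,5)])])
cv2.imwrite("pics/z.png",a)
for n in("top","side"):
    P=cloud(d[n]); hsv=cv2.cvtColor(d[n]["pixels"],cv2.COLOR_RGB2HSV)
    blue=cv2.inRange(hsv,(105,120,40),(125,255,255))>0
    X=P[...,0];Y=P[...,1];Z=P[...,2]
    k,l,s,_=cv2.connectedComponentsWithStats(blue.astype(np.uint8))
    for i in range(1,k):
        if s[i,4]>100:
            m=l==i; print(n,i,s[i],P[m].mean(0).round(1),np.percentile(Z[m],[5,25,50,75,95]).round(1))
    for lo,hi,nm,box in((70,92,"key/lug",None),):
        m=(Z>lo)&(Z<hi)&(X>430)&(X<650)&(Y>-260)&(Y<320)
        k,l,s,_=cv2.connectedComponentsWithStats(m.astype(np.uint8))
        for i in range(1,k):
            if s[i,4]>15: print(n,nm,s[i],P[l==i].mean(0).round(1))
E
```

```text
top 30 [ 179  233   59   48 1816] [498.7 156.   33.6] [10.1 12.1 14.2 48.2 82.2]
top 31 [324 233  26  38 322] [ 523.8 -136.1   28. ] [22.9 24.1 25.2 26.3 27.5]
top 33 [350 235  25  37 311] [ 517.6 -218.9   31. ] [22.6 24.1 25.2 26.1 27.9]
top key/lug [344 247  15  10  58] [ 520.2 -176.8   83.3]
top key/lug [187 251  26  11 218] [502.4 161.1  81.2]
side 1 [370  49  24  16 270] [814.4 537.3 247.8] [229.5 237.8 247.7 257.7 266. ]
side 6 [625  95  15  29 265] [ 972.2 -553.9  566.2] [557.6 560.5 564.2 568.2 571.9]
side 9 [612 123  28  35 456] [ 975.7 -559.   536.6] [526.6 530.  536.9 540.8 544.3]
side 13 [271 148  31  38 818] [507.  129.3  35.5] [ 6.8 13.  22.4 48.7 81.2]
side 15 [273 218  20  16 142] [ 537.4 -124.3   32.3] [24.7 26.6 31.1 37.8 43. ]
side 16 [255 221  14  29 108] [ 485.1 -176.6   41.1] [25.2 28.6 35.2 40.2 45.2]
side 17 [249 223  49  42 359] [ 524.8 -241.    34.7] [21.9 26.7 32.9 38.6 43.3]
side key/lug [282 147   6  13  75] [504.4 154.4  80.3]
side key/lug [269 218   9  13  54] [ 521.8 -183.2   81.2]
```

View pics/z.png

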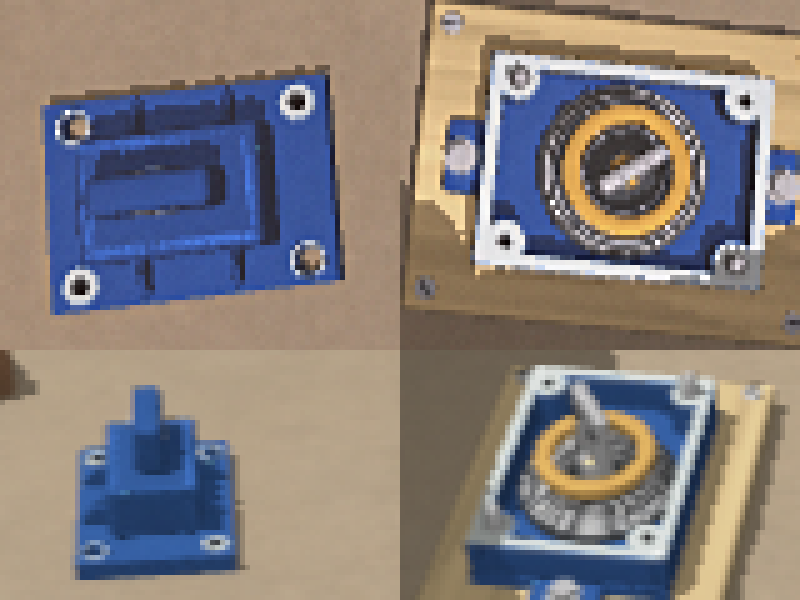

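The crops show the cover's four white hole rings, with the see-through holes at top-left and bottom-right. On the base, the dowels are also at top-left and bottom-right of the white rim. The key needs about 30° more clockwise, plus a half turn. Now I'll compute the poses.

```bash
cat >> h.py <<'E'
def q_of(psi): return [np.cos(psi/2),np.sin(psi/2),0,0]
def blob_pca(c,m,z):
    v,u=np.nonzero(m); p=plane(c,np.c_[u,v],z)[:,:2]
    w,V=np.linalg.eigh(np.cov(p.T)); a=np.arctan2(*V[::-1,1]); return p.mean(0),a%np.pi,len(u)
def rect(c,m,z):
    cn=max(cv2.findContours(m.astype(np.uint8),cv2.RETR_EXTERNAL,cv2.CHAIN_APPROX_NONE)[0],key=len)[:,0]
    p=plane(c,cn,z)[:,:2].astype(np.float32)
    (ce,s,a)=cv2.minAreaRect(p); b=cv2.boxPoints((ce,s,a)); e=[b[1]-b[0],b[2]-b[1]]
    l=max(e,key=np.linalg.norm); return np.array(ce),s,np.arctan2(l[1],l[0])%np.pi
E
python3 - <<'E'
from h import *; import pickle
from plant import env
d=pickle.load(open("d0.pkl","rb")); c=d["top"]; P=cloud(c); Z=P[...,2]; v,u=np.mgrid[:400,:640]
box=lambda a,b,e,f:(u>=a)&(u<b)&(v>=e)&(v<f)
print("key",blob_pca(c,(Z>76)&box(330,370,235,268),84))
print("lug",blob_pca(c,(Z>74)&box(180,230,240,270),82))
print("flange>8",rect(c,(Z>8)&box(170,245,225,290),12))
print("rim>42",rect(c,(Z>42)&box(310,392,222,280),46))
hsv=cv2.cvtColor(c["pixels"],cv2.COLOR_RGB2HSV)
white=(cv2.inRange(hsv,(0,0,130),(180,70,255))>0)
def comps(m,z,lo):
    k,l,s,ce=cv2.connectedComponentsWithStats(m.astype(np.uint8))
    for i in range(1,k):
        if s[i,4]>=lo: print("  ",s[i],ce[i].round(1),plane(c,ce[i],z)[0].round(1))
print("cover rings"); comps(white&(Z>5)&box(175,245,228,285),12,4)
wr=white&box(315,386,226,276)&(Z>42)&(Z<50)
print("rim white",rect(c,wr,46))
print("bystanders"); comps((Z>60)&box(170,225,110,170),100,50); comps((Z>60)&box(430,480,230,270),120,30)
for psi in np.arange(-3.1,3.2,.4):
    for p in ([520,-177,62.5],[503,158,120]):
        q=env.inverse_kinematics(p,q_of(psi)); print(round(psi,1),p[1],None if q is None else np.round(q,2))
E
```

```text
key (array([ 519.76479719, -178.04456504]), np.float64(1.7945282690530286), 62)
lug (array([502.53979922, 160.80409995]), np.float64(1.747658415216872), 217)
flange>8 (array([502.54980469, 162.77905273]), (99.95289611816406, 137.2563934326172), np.float32(1.7117575))
rim>42 (array([ 520.79272461, -176.68103027]), (137.55612182617188, 99.76221466064453), np.float32(1.5002326))
cover rings
   [226 235   7   7  29] [228.9 238.1] [546.8 115.3  12. ]
   [181 240   6   6  10] [182.7 241.6] [535.4 225.9  12. ]
   [187 242   1   4   4] [187.  243.5] [531.1 215.2  12. ]
   [228 267   2   6   6] [228.3 269.5] [471.7 111.1  12. ]
   [231 266   4   7   8] [233.1 268.6] [474.   99.8  12. ]
   [183 272   7   7  31] [185.8 274.9] [456.7 211.1  12. ]
rim white (array([ 520.64013672, -177.80480957]), (135.2948455810547, 99.61580657958984), np.float32(1.4996098))
bystanders
   [ 176  119   44   42 1388] [197.3 139.6] [766.1 183.6 100. ]
   [439 234  36  30 806] [457.  248.7] [ 530.4 -405.7  120. ]
-3.1 -177 [ 0.67  0.46 -0.57  1.98  0.34  0.8   1.52]
-3.1 158 [ 0.33  0.43 -0.93  1.98  0.43  0.94  0.8 
[... 890 characters left out ...]
 0.08  0.74 -0.94]
0.5 158 [ 0.12  0.35 -0.65  1.99  0.27  0.89 -1.75]
0.9 -177 [ 0.39  0.41 -0.22  2.    0.13  0.75 -0.58]
0.9 158 [ 0.16  0.36 -0.7   1.98  0.3   0.9  -1.37]
1.3 -177 [ 0.46  0.42 -0.3   1.99  0.17  0.76 -0.22]
1.3 158 [ 0.19  0.37 -0.74  1.98  0.32  0.9  -0.99]
1.7 -177 [ 0.52  0.42 -0.38  1.99  0.22  0.77  0.14]
1.7 158 [ 0.21  0.38 -0.76  1.98  0.33  0.91 -0.6 ]
2.1 -177 [ 0.58  0.44 -0.45  1.99  0.27  0.78  0.5 ]
2.1 158 [ 0.24  0.39 -0.8   1.98  0.35  0.91 -0.22]
2.5 -177 [ 0.59  0.44 -0.46  1.99  0.27  0.78  0.9 ]
2.5 158 [ 0.27  0.4  -0.84  1.98  0.37  0.92  0.16]
2.9 -177 [ 0.63  0.45 -0.51  1.98  0.3   0.79  1.27]
2.9 158 [ 0.3   0.42 -0.89  1.98  0.4   0.93  0.54]
```

```bash
python3 - <<'E'
from h import *; import pickle
from plant import env, claw, monitor
d=pickle.load(open("d0.pkl","rb")); c=d["top"]; v,u=np.mgrid[:400,:640]
hsv=cv2.cvtColor(c["pixels"],cv2.COLOR_RGB2HSV)
m=(hsv[...,2]>140)&(hsv[...,1]<60)&(np.hypot(u-350,v-252)<9)
k,l,s,_=cv2.connectedComponentsWithStats(m.astype(np.uint8)); i=1+np.argmax(s[1:,4])
ce,a,n=blob_pca(c,l==i,84); print("key",ce,a,n)
a=a if 1.9<a<2.6 else 2.05
B=[520.7,-177.3]
env.move_ptp([*B,200],q_of(a)); print(monitor.read_t(),monitor.read_joints())
env.servo_line([*B,100],150); env.servo_line([*B,63],60)
f0=monitor.read_contact_force(); claw.grab()
print(monitor.read_t(),f0,monitor.read_contact_force(),monitor.read_torque(),monitor.read_gripper_width(),monitor.read_gripper_force(),monitor.read_eef_pos())
E
```

```text
key [ 519.78292494 -177.46139393] 2.119460534065766 44
1.85 [ 0.58324753  0.25938828 -0.43486031  1.8709973   0.12603132  1.03801188
  0.64300217]
4.7083 [ 0.08605351  0.23148367 -0.48649246] [-5.24781684 -2.92838936  5.13684235] [-0.50965683  1.14999215 -0.08300864] 7.680404572882997 29.998971819877625 [ 519.78711777 -177.8197405    62.96111967]
```

```bash
cat >> h.py <<'E'
def psi_now(m):
    x=R.from_quat(m.read_orientation()).as_matrix()[:,0]; return np.arctan2(x[1],x[0])
def stat(m): print("t %.2f psi %.3f"%(m.read_t(),psi_now(m)),"F",m.read_contact_force().round(1),"M",m.read_torque().round(2),"w %.2f gf %.1f"%(m.read_gripper_width(),m.read_gripper_force()),"p",m.read_eef_pos().round(2),"j7 %.2f"%m.read_joints()[6])
E
python3 - <<'E'
from h import *
from plant import env, claw, monitor
stat(monitor)
def turn(dl):
    q=np.array(monitor.read_joints()); q[6]+=dl; env.set_joints(q); stat(monitor)
turn(-0.6); turn(-0.65)
claw.open_gripper(); stat(monitor)
claw.grab(); stat(monitor)
turn(-1.25)
claw.open_gripper(); stat(monitor)
E
```

```text
t 4.71 psi 2.119 F [-5.2 -2.9  5.1] M [-0.51  1.15 -0.08] w 7.68 gf 30.0 p [ 519.79 -177.82   62.96] j7 0.55
t 5.36 psi 1.522 F [ 4.7  0.2 -3.5] M [ 0.04 -1.24 -0.05] w 7.47 gf 30.0 p [ 520.28 -177.76   63.03] j7 -0.05
t 6.04 psi 0.874 F [ 6.6 -2.2 -6.6] M [-0.42 -1.58 -0.07] w 7.93 gf 30.0 p [ 520.84 -177.98   63.05] j7 -0.69
t 7.40 psi 0.872 F [-0.2 -0.4 -0.7] M [-0.05 -0.04  0.  ] w 93.45 gf 0.0 p [ 520.29 -177.77   63.05] j7 -0.70
t 8.68 psi 0.872 F [ 4.7 -2.8 -4.2] M [-0.71 -0.95  0.01] w 8.24 gf 30.0 p [ 520.72 -178.11   63.1 ] j7 -0.70
t 9.87 psi -0.379 F [ 4.1 -6.  -4.4] M [-1.32 -0.9  -0.  ] w 7.57 gf 30.0 p [ 520.91 -178.93   63.1 ] j7 -1.95
t 11.22 psi -0.378 F [-0.1 -0.8 -0.2] M [0.1  0.01 0.01] w 94.14 gf 0.0 p [ 520.71 -178.11   63.09] j7 -1.95
```

```bash
python3 - <<'E'
from h import *
from plant import env, claw, optics, monitor
C=[520.3,-178.6]
env.servo_line([*C,180],200)
q=np.array(monitor.read_joints()); q[6]+=np.pi; env.set_joints(q); stat(monitor)
c=optics.camera("side"); I=c["pixels"][...,::-1]
cv2.imwrite("pics/k1.png",cv2.resize(I[180:270,220:340],None,fx=5,fy=5,interpolation=cv2.INTER_NEAREST))
E
```

```text
t 14.72 psi 2.763 F [-0.6  0.1 -0.2] M [-0.04 -0.09  0.02] w 94.09 gf 0.0 p [ 519.72 -178.5   178.95] j7 1.28
```

View pics/k1.png

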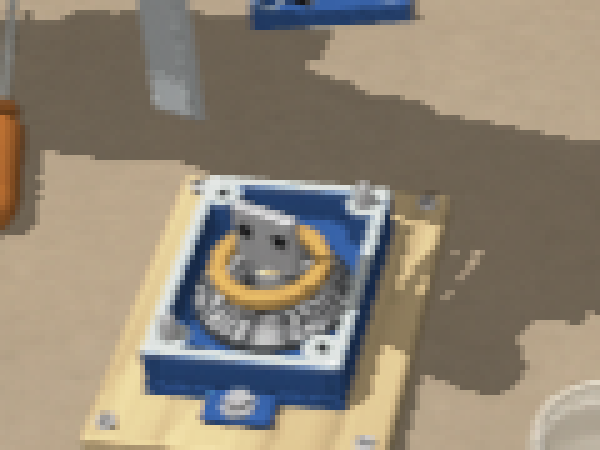

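The side view shows the key top edge at about (265,215) in the crop. It lies nearly across the housing with its right end nearer, which matches the expected yaw of -0.38. Now the last grasp and the drive to the stop.

```bash
python3 - <<'E'
from h import *
from plant import env, claw, optics, monitor
C=[520.3,-178.6]
env.servo_line([*C,100],200,q_of(2.763)); env.servo_line([*C,63],60); stat(monitor)
claw.grab(); stat(monitor)
q=np.array(monitor.read_joints()); q7=q[6]
for d in (-1.15,-1.22,-1.28,-1.33,-1.38):
    q[6]=q7+d; env.set_joints(q); stat(monitor); print(q[6])
    if q7+d<monitor.read_joints()[6]-0.05: break
E
```

```text
t 16.07 psi 2.763 F [-0.5 -0.2 -0.5] M [ 0.02 -0.11  0.03] w 93.86 gf 0.0 p [ 520.4  -178.54   63.04] j7 1.20
t 17.35 psi 2.763 F [ 0.5 -2.   0.3] M [-0.26 -0.03 -0.03] w 7.89 gf 30.0 p [ 520.25 -178.72   63.02] j7 1.20
t 18.46 psi 1.614 F [ 0.6 -1.  -1.8] M [-0.15 -0.17 -0.01] w 7.73 gf 30.0 p [ 520.24 -178.72   63.  ] j7 0.05
0.045816054398351014
t 18.71 psi 1.545 F [ 0.8 -1.1 -1. ] M [-0.25 -0.17 -0.02] w 7.75 gf 30.0 p [ 520.27 -178.71   63.02] j7 -0.02
-0.02418394560164905
t 18.96 psi 1.486 F [ 0.4 -1.  -0.9] M [-0.23 -0.2   0.07] w 7.55 gf 30.0 p [ 520.28 -178.72   63.02] j7 -0.08
-0.0841839456016491
t 19.21 psi 1.436 F [ 1.5 -0.6 -1. ] M [-0.33 -0.2   0.36] w 7.97 gf 30.1 p [ 520.26 -178.71   63.01] j7 -0.13
-0.13418394560164915
t 19.46 psi 1.386 F [ 0.  -1.2 -1.2] M [-0.36 -0.26  0.43] w 7.62 gf 30.7 p [ 520.26 -178.73   63.02] j7 -0.18
-0.18418394560164897
```

The moment rises from ψ≈1.49, so the key is at its stop and the key axis is at (520.27, -178.72). Next: release and take the cover.

```bash
python3 - <<'E'
from h import *
from plant import env, claw, optics, monitor
C=[520.27,-178.72]
env.hold(0.2); claw.open_gripper(); stat(monitor)
env.servo_line([*C,180],200)
c=optics.camera("side"); I=c["pixels"][...,::-1]
L=[501.7,161.7]; psi=1.712
env.move_ptp([*L,180],q_of(psi)); stat(monitor)
env.servo_line([*L,100],200); env.servo_line([*L,54],60); stat(monitor)
c2=optics.camera("side"); J=c2["pixels"][...,::-1]
cv2.imwrite("pics/k2.png",np.vstack([cv2.resize(X,None,fx=5,fy=5,interpolation=cv2.INTER_NEAREST) for X in (I[205:262,225:345],J[120:180,230:350])]))
claw.grab(); stat(monitor)
E
```

```text
t 21.01 psi 1.383 F [-0.4  0.  -0.1] M [-0.02 -0.11  0.05] w 94.28 gf 0.0 p [ 520.22 -178.73   63.01] j7 -0.18
t 23.07 psi 1.710 F [-0.1 -0.1  0.1] M [-0.03 -0.11 -0.04] w 93.84 gf 0.0 p [502.21 160.13 179.77] j7 -0.49
t 24.54 psi 1.712 F [-0.7  0.1 -0.4] M [ 0.   -0.09 -0.01] w 93.86 gf 0.0 p [501.85 161.9   54.21] j7 -0.63
t 25.74 psi 1.712 F [1.5 0.3 0.2] M [-0.01 -0.28 -0.  ] w 17.67 gf 30.0 p [501.78 161.74  54.03] j7 -0.63
```

View pics/k2.png

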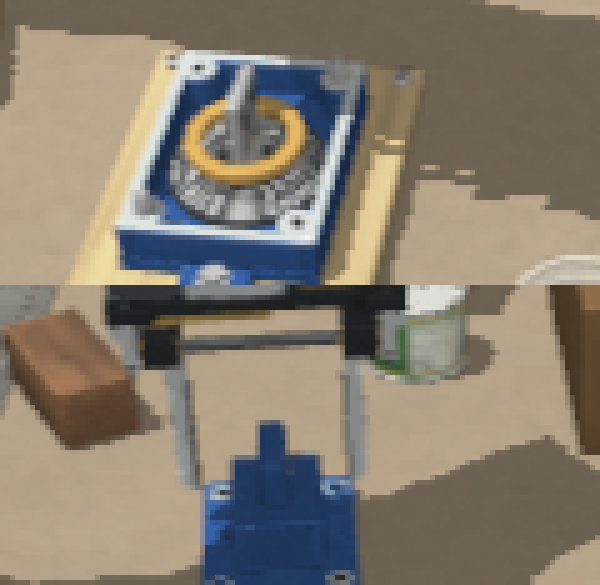

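The top crop shows the key in line with the housing's long side. The bottom crop shows the open fingers straddling the lug, which is now gripped at a width of 17.7 mm. Next: lift, carry over the base, and check in both views.

```bash
python3 - <<'E'
from h import *
from plant import env, claw, optics, monitor
import pickle
C=[520.27,-178.72]
env.servo_line([501.7,161.7,160],120); env.hold(.1); stat(monitor)
env.servo_line([*C,160],150,q_of(1.4985)); env.hold(.2); stat(monitor)
d={n:optics.camera(n) for n in("top","side")}; pickle.dump(d,open("d1.pkl","wb"))
z=lambda I,x,y,w,h,k:cv2.resize(I[y:y+h,x:x+w],(w*k,h*k),interpolation=cv2.INTER_NEAREST)
cv2.imwrite("pics/c1.png",np.hstack([z(d["top"]["pixels"][...,::-1],290,205,110,90,3),z(d["side"]["pixels"][...,::-1],220,165,110,90,4)[:270]]))
E
```

```text
t 26.88 psi 1.712 F [ 0.1  0.  -4.1] M [-0.04 -0.09 -0.01] w 18.09 gf 30.0 p [501.22 161.54 159.19] j7 -0.51
t 29.50 psi 1.499 F [-0.1 -0.1 -2.9] M [ 0.   -0.1   0.01] w 17.94 gf 30.0 p [ 520.29 -178.49  160.02] j7 -0.02
```

View pics/c1.png

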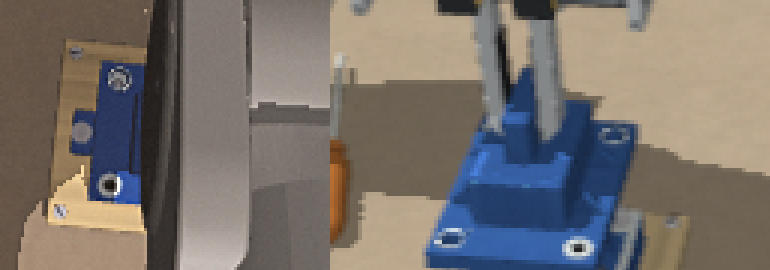

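The top crop shows the cover's two left (+y) hole rings clear of the gripper, at crop (118,78) and (110,185). I'll use them to measure where the cover sits in the grip.

```bash
python3 - <<'E'
from h import *; import pickle
d=pickle.load(open("d1.pkl","rb")); C=np.array([520.27,-178.72]); ph=1.4985-np.pi/2
M=np.array([[np.cos(ph),-np.sin(ph)],[np.sin(ph),np.cos(ph)]])
print("expected",(C+M@[38,54]).round(1),(C+M@[-38,54]).round(1),"other",(C+M@[38,-54]).round(1),(C+M@[-38,-54]).round(1))
c=d["top"]; P=cloud(c); g=c["pixels"].astype(int)
print("flange z",np.median(P[235:262,326:333,2]), "near ring",P[228:234,330:336,2].mean())
for n,wins in(("top",((322,224,336,238),(319,259,334,274))),("side",((248,216,260,230),(278,218,293,234),(284,190,297,204)))):
    c=d[n]; I=c["pixels"]; hsv=cv2.cvtColor(I,cv2.COLOR_RGB2HSV)
    for a,b,e,f in wins:
        m=np.zeros((400,640),np.uint8); m[b:f,a:e]=(hsv[b:f,a:e,1]<110)*1
        k,l,s,_=cv2.connectedComponentsWithStats(m)
        for i in range(1,k):
            if s[i,4]<8: continue
            cn=cv2.findContours((l==i).astype(np.uint8),0,1)[0][0]; v,u=np.nonzero(l==i)
            # hull centre of ring outline
            h=cv2.convexHull(cn); mo=cv2.moments(h); ctr=(mo["m10"]/mo["m00"],mo["m01"]/mo["m00"])
            print(n,s[i],np.round(ctr,2),plane(c,ctr,118)[0][:2].round(2))
E
```

```text
expected [ 562.1 -127.6] [ 486.3 -122.1] other [ 554.3 -235.3] [ 478.5 -229.8]
flange z 118.0961749402868 near ring 102.12097303747126
top [322 224  14   7  24] [326.61 226.  ] [ 572.72 -119.62]
top [326 227   8   9  58] [329.5 231. ] [ 561.98 -126.18]
top [322 262   9   9  56] [326.04 266.33] [ 486.2  -120.41]
top [319 265  15   9  32] [323.67 270.33] [ 477.68 -115.53]
side [248 222   6   2   8] [250.26 222.52] [ 477.3  -221.62]
side [290 218   3   6  14] [291.12 220.46] [ 572.71 -210.39]
side [278 224   8   6  38] [281.62 226.59] [ 553.3  -232.97]
side [291 228   2   6   9] [291.57 231.14] [ 578.32 -247.66]
side [284 190  13  14 101] [291.02 195.44] [ 560.47 -113.06]
```

The held cover is within 0.5 mm of where it should be, after removing the camera bias seen on the key. Next I'll lower it in steps, watching the forces.

```bash
python3 - <<'E'
from h import *
from plant import env, claw, optics, monitor
C=[520.27,-178.72]
env.servo_line([*C,118],80); env.hold(.1); stat(monitor)
for z in (113,110,107,104,102,100.5,99.5):
    env.servo_line([*C,z],20); env.hold(.1); stat(monitor)
    F=monitor.read_contact_force()
    if np.hypot(F[0],F[1])>12 or F[2]>25 or (z>106.5 and F[2]>6): print("stop"); break
E
```

```text
t 30.38 psi 1.499 F [ 0.6 -0.1 -4.5] M [-0.05 -0.05 -0.  ] w 17.73 gf 30.0 p [ 520.65 -178.75  118.43] j7 -0.05
t 30.88 psi 1.498 F [ 0.1 -1.4 -3.4] M [-0.02 -0.   -0.04] w 17.52 gf 30.0 p [ 520.33 -178.71  113.05] j7 -0.05
t 31.27 psi 1.499 F [ 0.5 -0.1 -3.2] M [ 0.02 -0.07 -0.03] w 17.34 gf 30.0 p [ 520.27 -178.71  109.99] j7 -0.06
t 31.68 psi 1.499 F [-0.2 -0.1 -4.1] M [ 0.   -0.09 -0.03] w 18.03 gf 30.0 p [ 520.28 -178.71  107.  ] j7 -0.06
t 32.08 psi 1.498 F [-0.1  0.3  2.1] M [-0.06  0.02  0.07] w 17.47 gf 30.0 p [ 520.54 -178.77  104.27] j7 -0.06
t 32.42 psi 1.498 F [ 0.3 -0.7  4.7] M [-0.   -0.01  0.02] w 17.74 gf 30.0 p [ 520.55 -178.79  102.18] j7 -0.06
t 32.77 psi 1.499 F [-0.3 -1.6  7.9] M [-0.01  0.1   0.01] w 17.90 gf 30.0 p [ 520.56 -178.78  100.76] j7 -0.06
t 33.12 psi 1.499 F [-1.   0.6  9.4] M [0.04 0.4  0.01] w 18.17 gf 30.0 p [ 520.6  -178.79   99.96] j7 -0.07
```

```bash
python3 - <<'E'
from h import *
from plant import env, claw, optics, monitor
C=[520.27,-178.72]
for z in (99,98.5,98,97.5):
    env.servo_line([*C,z],20); env.hold(.2); stat(monitor)
    if monitor.read_contact_force()[2]>22: break
c=optics.camera("side"); I=c["pixels"][...,::-1]
cv2.imwrite("pics/f.png",cv2.resize(I[180:270,220:340],None,fx=5,fy=5,interpolation=cv2.INTER_NEAREST))
E
```

```text
t 33.58 psi 1.498 F [-5.4  1.3 18.5] M [ 0.29  1.27 -0.01] w 17.93 gf 30.0 p [ 520.58 -178.77   99.94] j7 -0.07
t 34.02 psi 1.498 F [-8.8  2.3 28.5] M [0.55 2.11 0.02] w 17.66 gf 30.0 p [ 520.6  -178.83   99.91] j7 -0.07
```

View pics/f.png

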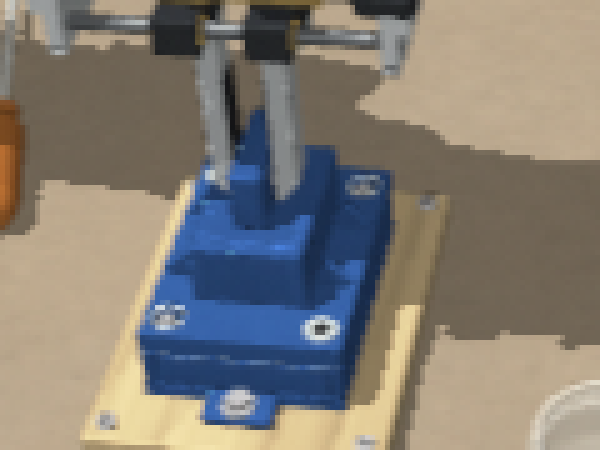

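The picture shows the cover seated on both dowels, with the halves meeting along the parting line at about (245,358). The TCP has stopped at 99.9 mm while the push has risen to 28 N, so the cover is fully home. Handing in.

```bash
python3 - <<'E'
from h import *
from plant import env, monitor
env.hold(.5); stat(monitor); print(env.close_job())
E
```

```text
t 34.58 psi 1.498 F [-9.   2.2 28.3] M [ 0.54  2.15 -0.03] w 17.74 gf 30.0 p [ 520.61 -178.8    99.91] j7 -0.07
the job is handed in; nothing more can be done
None
```

The key is wound to its stop and the cover is seated on both dowels, flush by the camera view and the TCP height; I handed the job in at about 34.6 s, still gripping it and pressing it shut with 28 N, though the hand-in call returned no verdict.

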